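# Index a flask carousel by one hole

### The arm

A 6-joint arm with a two-finger parallel gripper is mounted at the origin on a cart in front of the work surface, level with it; the furniture and walls round the work are solid. World frame = base frame: x ahead of the robot, y to its left, z up, the work surface at z = 0. Lengths are in m, angles in degrees, forces in N, time in s.
With the tool pointing down it reaches from about 0.4 to 0.825 m from the base axis. Payload 7 kg.
Tool frame: the origin (TCP) lies between the finger pads; the fingertips stand 22 mm ahead of it and the grasp point (between the pads) lies 3 mm ahead of it; z points along the fingers, y is the line along which they close (so a half turn about z gives the same grasp; the last joint's range is limited). The gripper opens to 88 mm and grips with 3 to 60 N. Pads are 19 mm wide; open, the fingers measure 130 mm over their backs; the gripper's body (78 mm by 193 mm) begins 47 mm behind the grasp point.
Start: joints at [-54.425, 20.546, 0.682, 0, -70.136, -16.507], TCP at [0.22, -0.638, 0.249] pointing down, gripper open.
Joint ranges: [-176.03, 176.03], [-82.01, 121.73], [-58.28, 71.71], [-173.87, 95.51], [-174.79, -0.11], [-173.66, 173.66]. Speed limits (degrees/s): [136.94, 136.94, 172.46, 180, 180, 180].

### API

Orientations are given as [roll, pitch, yaw] about the fixed x, y, z axes, in that order (R = Rz(yaw) Ry(pitch) Rx(roll)).
In Python, from plant import ctrl gives the robot as it stands.
- The arm moves only by the tool apply_moves, never from a script. Its argument "targets" is a list of rows, each an object with "travel": the shift along the tool's x, y, z in mm, a list of three; "roll": the turn about the tool's z in degrees; "jaw": the finger opening in mm, from 0 to 87.6. In form: [{"travel": [tx, ty, tz], "roll": roll, "jaw": jaw}, ...]. A call has 1 to 10 rows; each row shifts and turns the commanded pose from where the row before left it, along the tool's axes as they then stand; what a row does not reach is not made up. A row lasts 1/10 s, in which the tool goes at most 50 mm and 8.59 degrees, less where a joint would pass 70% of its speed; a pose out of reach is approached as far as the arm can. A call with a gripper value outside its range is refused whole. The fingers move at their own pace and stop on an object; the grip force is fixed at half the most. Time passes only in rows, so rows that do not move let the fingers close. It gives the time, the measured TCP pose, the force, the opening and the grip force at its end, in the units of the state.
- ctrl.get_obs(): the state, without advancing time (a new reading comes with each control period).
- ctrl.snapshot(name): name is "scene" or "top" or "wrist"; returns the picture (480x640x3 uint8, red, green, blue); there is no depth.
- ctrl.calibration(name): a dict with "K" (3x3 intrinsics, pixels), "extrinsics" (4x4, takes a point from camera to world coordinates); the wrist camera has in their place "hand_eye" (4x4, takes a point from camera to tool coordinates, whose origin is the TCP and whose axes are the flange's). Camera axes: x right, y down, z forward; pixel columns grow to the right and rows downward; lengths in m; the calibration is good to about 2 mm. A picture is of the moment at which its call begins: read the wrist's pose just before it. calibration takes no time and is no camera call.
- ctrl.close_job(): hands the job in; it is judged then, once.
The state is a dict: "clock": time; "joint_pos": joint angles; "qvel": joint speeds; "tau": joint torques, N m; "tool_pos": TCP position; "orientation": TCP orientation; "force": force on the tool from outside, world axes, zero at the start; "moment": the same for the moment, N m; "opening": finger opening in m; "gripper_force": force on a finger pad.
Only numpy, scipy, OpenCV 4.12 (cv2) and the standard library are available. Lean on these libraries where they do the work, as an engineer would, in place of code of your own. Each camera call takes 0.05 s, during which the arm holds its last target. There are 200 camera calls.

### The job

The flask carousel is locked by its red spring plunger. With the fingertips, press the plunger in to free the carousel, and push the carousel round to the next hole, in whichever direction brings the uncovered glass flask under the dispensing nozzle; there let the plunger spring back up so that the carousel is locked again, and move clear. Do not touch, lift or tip the flasks, and leave the marker pen and the red rubber bulb alone.

Things in the scene. Friction and masses are not known exactly. Their poses are not given: they have to be found in the camera images.
- carousel: Carousel on the worktop; it does not shift. Origin: on the vertical turning axis at worktop height; its x axis points to the nozzle, its z up. A grey fixed drum 278 mm across carries a white turning plate 270 mm across, top 50 mm up. Round the drum, under the plate's rim, a fixed steel index ring of radius 153 mm has five notches (the 'holes') 45 degrees apart.
- axis (a point): Point on the vertical turning axis at the top of the white plate, 50 mm above the worktop. Five blue pocket rims, 10 mm high, stand on the plate, their centres 95 mm from the axis and 45 degrees apart. An aluminium arm on the plate, on the side without pockets, carries the plunger.
- nozzle_tip (a point): Lower tip of the fixed blue dispensing nozzle, 182 mm above the worktop and 95 mm from the turning axis, over the pocket at the filling station, opposite the plunger at the start. A steel post 215 mm high, 178 mm from the axis, carries it from behind.
- plunger_top (a point): Centre of the flat top of the red plunger head, 36 mm across, 165 mm from the axis, 72 mm above the worktop when up; it turns with the plate. Beside it, along the circle, stand two aluminium cheeks on the arm, tops 93 mm up, inner faces 28 mm from its centre, 44 mm long radially. A fingertip goes in between from above and may push either cheek to turn the plate.
- plunger (a joint): How far the plunger is pressed straight down, m: 0 up (locked), 0.015 at its stop; spring 2.5 N to 7 N. From 0.008 on, its tooth is below the index ring and the plate is free (0.011 to 0.013 is good). Let go between notches, it stays at about 0.0075 under the ring and springs up by itself into the next notch that comes, locking the plate with about 1.5 mm play.
- turntable (a joint): Turn of the plate, rad, growing anticlockwise seen from above; about 0 at the start. Notches lie at -1.571, -0.785, 0, 0.785 and 1.571. It needs about 0.25 N m to turn (1.5 N at the plunger) and stays where it is left.
- broth_flask: The uncovered conical glass flask with pale amber broth and a red stir bar, 59 mm across, 100 mm high; origin at the centre of its underside, 50 mm above the worktop. It stands loose in the pocket 45 degrees from the filling station, on one side or the other.
- foil_side: A flask wrapped in aluminium foil, 58 mm across, 112 mm high; origin at the centre of its underside. Stands loose in the pocket on the other side of the filling station. To be left standing in its pocket.
- foil_mid: A flask wrapped in aluminium foil, 58 mm across, 108 mm high; origin at the centre of its underside. Stands loose in the pocket now under the nozzle. To be left standing in its pocket.
- marker_pen: White marker pen with a black cap, 132 mm long and 12 mm thick, lying on the worktop; a bystander.
- rubber_bulb: Red rubber pipette bulb, 51 mm across and 76 mm high, standing on the worktop; a bystander.
There are look-alikes about, which are no part of the job. What is shaped like the foil_side but yellow is not meant.

How it is judged:
By the outcome, as a careful person would: the job done as asked, in the order asked, and still so for the second after the job is handed in, with the robot touching nothing.
It also fails if it takes over 42 s, if anything falls off the work surface, if the arm or the gripper's body presses on something with over 40 N, if the wrist force passes 120 N, or if a joint passes its speed limit or range.

## Working session

There is one attempt and no reset: what is moved stays moved. The work goes in short steps, Python scripts to look and compute and a tool call to move; the robot and the scene stay as the last step left them, time stands still between calls to the robot, and variables do not carry over. Pictures are saved under pics/ and viewed, at most 10 in all, crops included, and the job is handed in when it is done.

Besides the shell and the picture viewer there is one more tool, called after "Request:" as name(argument=value, ...), one argument or row to a line, values as JSON. apply_moves: Moves the arm, as the interface text tells. Its arguments: {"type":"object","properties":{"targets":{"type":"array","items":{"type":"object","properties":{"travel":{"type":"array","items":{"type":"number"}},"roll":{"type":"number"},"jaw":{"type":"number"}}}}},"required":["targets"]}

```bash
mkdir -p pics
python3 - <<'E'
from plant import ctrl
import cv2,numpy as np
np.set_printoptions(precision=4,suppress=True)
for n in("scene","top"):
    im=ctrl.snapshot(n); cv2.imwrite(f"pics/{n}0.png",im[:,:,::-1]); c=ctrl.calibration(n); print(n,c["K"],c["extrinsics"])
print(ctrl.calibration("wrist")); o=ctrl.get_obs(); print(o)
E
```

```text
scene [[545.2452   0.     318.1765]
 [  0.     545.2452 237.5356]
 [  0.       0.       1.    ]] [[ 0.8975 -0.1776  0.4038 -0.0009]
 [-0.4411 -0.3532  0.825  -1.326 ]
 [-0.0039 -0.9185 -0.3953  0.7054]
 [ 0.      0.      0.      1.    ]]
top [[525.6554   0.     320.1578]
 [  0.     525.6554 241.466 ]
 [  0.       0.       1.    ]] [[-0.0174 -0.9919  0.1259  0.4157]
 [-0.9996  0.0142 -0.026  -0.1112]
 [ 0.024  -0.1263 -0.9917  1.2182]
 [ 0.      0.      0.      1.    ]]
{'K': array([[371.8218,   0.    , 321.3258],
       [  0.    , 371.8218, 237.96  ],
       [  0.    ,   0.    ,   1.    ]]), 'hand_eye': array([[ 0.0007, -0.964 , -0.2658,  0.0719],
       [ 1.    ,  0.0005,  0.0006, -0.0014],
       [-0.0004, -0.2658,  0.964 , -0.1362],
       [ 0.    ,  0.    ,  0.    ,  1.    ]])}
{'clock': 0.1, 'joint_pos': array([-54.4241,  20.5861,   0.6401,  -0.016 , -70.1357, -16.507 ]), 'qvel': array([ 0.0025, -0.0466,  0.1245,  0.0994, -0.0263,  0.0455]), 'tau': array([ -0.001 , -58.4163,  29.3751,   7.0154,   0.0102,  -0.0001]), 'tool_pos': array([ 0.2204, -0.6376,  0.2477]), 'orientation': array([ 179.9175,   -0.0087, -160.9365]), 'force': array([ 0.4597, -0.1891,  0.4571]), 'moment': array([0.0071, 0.0116, 0.0182]), 'gripper_force': 0.0, 'opening': 0.08748136346419405}
```

View pics/scene0.png

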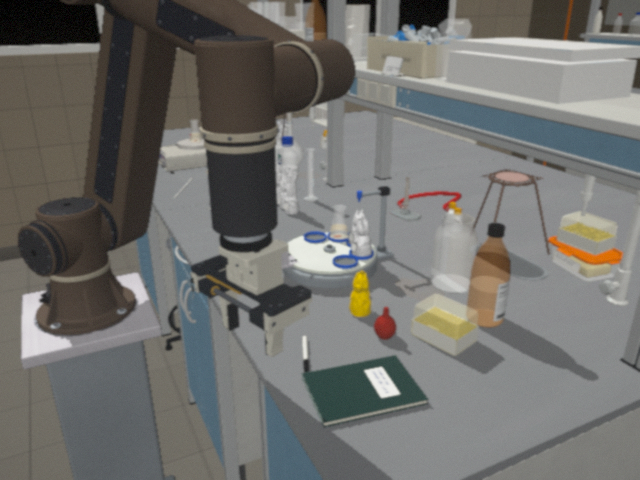

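View pics/top0.png

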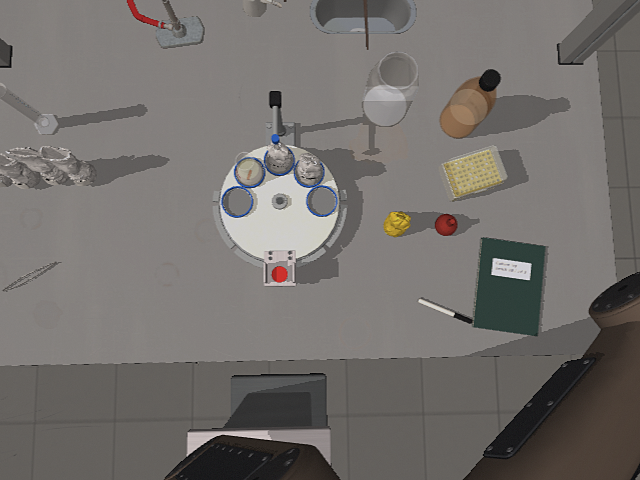

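The top view shows the hub at (280,201), the red plunger at (280,274) and the nozzle at (276,140). The candidate flasks are left (249,171), which is amber and clear with no foil, plus mid (280,158) and right (309,170), which are both silver foil. The yellow thing at (397,223) is a look-alike. The left flask fits as the broth, and I'll confirm that in a crop.

```bash
cat > h.py <<'E'
import numpy as np,cv2
from plant import ctrl
def ray(n,uv,z,obs=None):
    c=ctrl.calibration(n)
    if n=="wrist":
        from scipy.spatial.transform import Rotation as R
        T=np.eye(4);T[:3,:3]=R.from_euler('xyz',obs["orientation"],degrees=True).as_matrix();T[:3,3]=obs["tool_pos"];E=T@c["hand_eye"]
    else:E=c["extrinsics"]
    d=E[:3,:3]@np.linalg.inv(c["K"])@[uv[0],uv[1],1]
    return E[:3,3]+d*(z-E[2,3])/d[2]
def red(im,box=None):
    h=cv2.cvtColor(im,cv2.COLOR_RGB2HSV); m=(((h[...,0]<6)|(h[...,0]>174))&(h[...,1]>150)&(h[...,2]>80)).astype(np.uint8)
    n,l,s,c=cv2.connectedComponentsWithStats(m)
    return [(c[i].round(1),s[i][:5]) for i in range(1,n) if s[i,4]>40]
E
python3 - <<'E'
from h import *
im=cv2.imread("pics/top0.png")
cv2.imwrite("pics/crop0.png",cv2.resize(im[125:305,200:360],None,fx=3.3,fy=3.3,interpolation=cv2.INTER_CUBIC))
rr=red(im[:,:,::-1]);print(rr)
for c,s in rr: print(c,ray("top",c,0.072))
h=cv2.cvtColor(im,cv2.COLOR_BGR2HSV); g=((h[...,1]<40)&(h[...,2]>195)).astype(np.uint8)
n,l,s,c=cv2.connectedComponentsWithStats(g);i=1+s[1:,4].argmax();print(s[i],c[i])
# blue rims
for uv in[(280,201),(321,201),(237,202)]:print(uv,ray("top",uv,0.05))
E
```

```text
[(array([140.6,  14.6]), array([127,   0,  32,  27, 237], dtype=int32)), (array([445.3, 224.8]), array([435, 215,  22,  21, 337], dtype=int32)), (array([279.2, 273.9]), array([272, 266,  15,  16, 191], dtype=int32))]
[140.6  14.6] [1.0945775  0.26388024 0.072     ]
[445.3 224.8] [ 0.59454792 -0.41977845  0.072     ]
[279.2 273.9] [ 0.49131397 -0.05075854  0.072     ]
[ 220  174  118   92 5201] [279.50451836 222.50605653]
(280, 201) [ 0.65745203 -0.0526429   0.05      ]
(321, 201) [ 0.65630191 -0.14528411  0.05      ]
(237, 202) [0.65635873 0.04413406 0.05      ]
```

View pics/crop0.png

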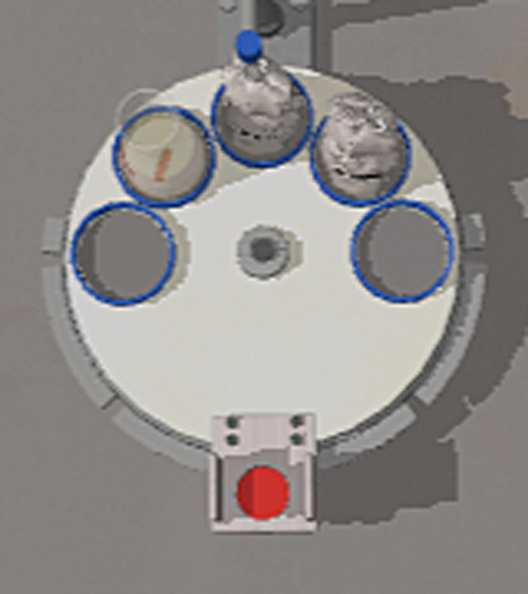

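The crop confirms it: the left pocket (about 163,155) holds the uncovered amber flask with its red stir bar, and the mid and right flasks are foil. The broth sits anticlockwise of the nozzle, so the plate must turn clockwise (-45°), which moves the plunger toward +y. I'll approach with the jaw closed.

Request:
apply_moves(
  targets=[
    {"travel":[-20,20,0],"roll":-3,"jaw":0},
    {"travel":[-32,33,2],"roll":0,"jaw":0},
    {"travel":[-32,33,4],"roll":0,"jaw":0},
    {"travel":[-32,33,4],"roll":0,"jaw":0},
    {"travel":[-32,33,4],"roll":0,"jaw":0},
    {"travel":[-32,33,4],"roll":0,"jaw":0},
    {"travel":[-32,33,4],"roll":0,"jaw":0},
    {"travel":[-32,33,4],"roll":0,"jaw":0},
    {"travel":[-32,33,4],"roll":0,"jaw":0},
    {"travel":[-32,33,4],"roll":0,"jaw":0},
  ],
)

```text
clock: 1.1
tool_pos: [0.3883, -0.2273, 0.2144]
orientation: [-180.0, 0.0, -157.9]
force: [1.9, -0.1, 0.3]
opening: 0.0131
gripper_force: 0.0
```

Request:
apply_moves(
  targets=[
    {"travel":[-32,33,4],"roll":0,"jaw":0},
    {"travel":[-32,33,4],"roll":0,"jaw":0},
    {"travel":[-20,20,4],"roll":-8,"jaw":0},
    {"travel":[0,0,0],"roll":-8.5,"jaw":0},
    {"travel":[0,0,0],"roll":-8.5,"jaw":0},
    {"travel":[0,0,0],"roll":-8.5,"jaw":0},
    {"travel":[0,0,0],"roll":-8.5,"jaw":0},
    {"travel":[0,0,0],"roll":-8.5,"jaw":0},
    {"travel":[0,0,0],"roll":-8.5,"jaw":0},
    {"travel":[0,0,0],"roll":-8.5,"jaw":0},
  ],
)

```text
clock: 2.1
tool_pos: [0.4334, -0.1178, 0.2023]
orientation: [180.0, 0.0, -90.1]
force: [0.5, -0.7, 0.8]
opening: 0.0004
gripper_force: 0.0
```

Run:
```python
from h import *
o=ctrl.get_obs();im=ctrl.snapshot("wrist");print(o["clock"],o["tool_pos"],o["orientation"],o["joint_pos"],o["force"],o["opening"])
cv2.imwrite("pics/w1.png",im[:,:,::-1])
for c,s in red(im):print(c,s,ray("wrist",c,.072,o))
```

```text
2.1 [ 0.43344685 -0.11778602  0.20234309] [ 1.79971723e+02  3.62902798e-03 -9.00836873e+01] [ 1.00681113e+01  1.03572393e+00 -3.04148169e+01 -1.00268063e-02
 -5.85766544e+01 -1.01465682e+01] [ 0.50505862 -0.71276697  0.75181668] 0.00044044630130942564
```

View pics/w1.png

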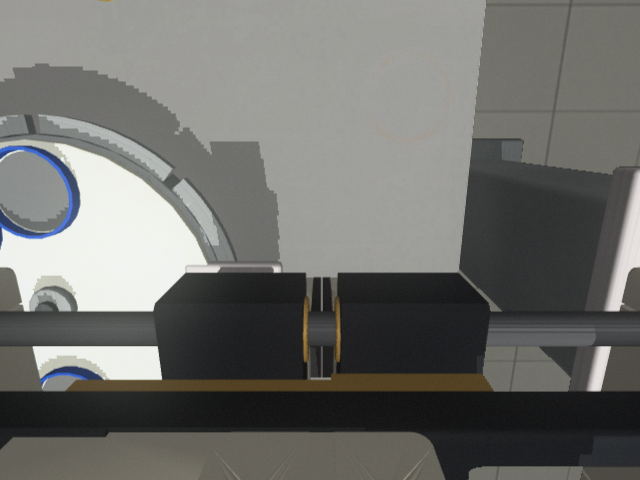

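The wrist view shows the carousel hub at (53,300) and the cheek edge at (282,265). The fingers hide the plunger, so I'll use the top-view position and hover between the cheeks.

Request:
apply_moves(
  targets=[
    {"travel":[-22,-20,0],"roll":0,"jaw":0},
    {"travel":[-30,-26,0],"roll":0,"jaw":0},
    {"travel":[-15,-12,20],"roll":0,"jaw":0},
    {"travel":[0,0,30],"roll":0,"jaw":0},
    {"travel":[0,0,20],"roll":0,"jaw":0},
    {"travel":[0,0,5],"roll":0,"jaw":0},
    {"travel":[0,0,0],"roll":0,"jaw":0},
  ],
)

```text
clock: 2.85
tool_pos: [0.4918, -0.0514, 0.1271]
orientation: [179.9, -0.0, -90.5]
force: [-1.1, 0.8, 0.4]
opening: 0.0001
gripper_force: 0.0
```

Run:
```python
from h import *
o=ctrl.get_obs();print(o["clock"],o["tool_pos"],o["orientation"],o["force"])
a=ctrl.snapshot("scene");b=ctrl.snapshot("wrist");t=ctrl.snapshot("top")
f=lambda im:cv2.resize(im[:,:,::-1],(400,300),interpolation=cv2.INTER_AREA)
s=cv2.resize(a[200:320,250:410,::-1],(400,300),interpolation=cv2.INTER_CUBIC)
t2=cv2.resize(t[190:310,200:360,::-1],(400,300),interpolation=cv2.INTER_CUBIC)
cv2.imwrite("pics/m2.png",np.vstack([np.hstack([s,t2]),np.hstack([f(b),f(a)])]))
```

```text
2.85 [ 0.4918238  -0.05144819  0.12708903] [ 1.79901242e+02 -3.78654864e-02 -9.05240185e+01] [-1.06039301  0.76801764  0.42351379]
```

View pics/m2.png

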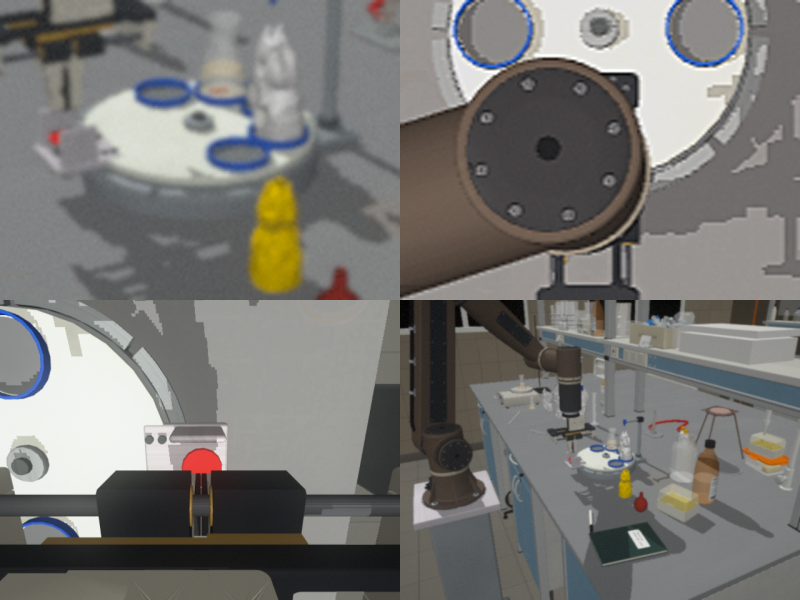

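The composite shows the closed fingers directly over the red plunger: wrist pane (201,460), with the finger line at x≈201. In the scene pane the fingers sit above and between the cheeks at (65,135). Pressing down.

Request:
apply_moves(
  targets=[
    {"travel":[0,0,12],"roll":0,"jaw":0},
    {"travel":[0,0,12],"roll":0,"jaw":0},
    {"travel":[0,0,6],"roll":0,"jaw":0},
    {"travel":[0,0,5],"roll":0,"jaw":0},
    {"travel":[0,0,0],"roll":0,"jaw":0},
  ],
)

```text
clock: 3.5
tool_pos: [0.4917, -0.0514, 0.0918]
orientation: [179.9, -0.0, -90.4]
force: [-1.8, 0.6, 3.2]
opening: 0.0002
gripper_force: 1.2
```

Request:
apply_moves(
  targets=[
    {"travel":[0,0,3],"roll":0,"jaw":0},
    {"travel":[0,0,3],"roll":0,"jaw":0},
    {"travel":[0,0,3],"roll":0,"jaw":0},
    {"travel":[0,0,1],"roll":0,"jaw":0},
    {"travel":[0,0,0],"roll":0,"jaw":0},
    {"travel":[0,0,0],"roll":0,"jaw":0},
  ],
)

```text
clock: 4.1
tool_pos: [0.4921, -0.0513, 0.0827]
orientation: [180.0, -0.0, -90.4]
force: [-2.9, -1.4, 4.9]
opening: 0.0001
gripper_force: 2.5
```

The plunger is pressed about 11.3 mm at about 5 N. Next I'll slide to the +y cheek.

Request:
apply_moves(
  targets=[
    {"travel":[-4,0,0],"roll":0,"jaw":0},
    {"travel":[-4,0,0],"roll":0,"jaw":0},
    {"travel":[-4,0,0],"roll":0,"jaw":0},
    {"travel":[-3,0,0],"roll":0,"jaw":0},
    {"travel":[0,0,0],"roll":0,"jaw":0},
  ],
)

```text
clock: 4.6
tool_pos: [0.4932, -0.0356, 0.083]
orientation: [-179.9, 0.0, -90.4]
force: [-0.3, 1.5, 4.7]
opening: 0.0003
gripper_force: 2.6
```

Request:
apply_moves(
  targets=[
    {"travel":[-2,0,0],"roll":0,"jaw":0},
    {"travel":[-2,0,0],"roll":0,"jaw":0},
    {"travel":[-2.9,-0.4,0],"roll":1,"jaw":0},
    {"travel":[-2.9,-0.4,0],"roll":1,"jaw":0},
    {"travel":[-2.9,-0.4,0],"roll":1,"jaw":0},
    {"travel":[0,0,0],"roll":0,"jaw":0},
  ],
)

```text
clock: 5.2
tool_pos: [0.4948, -0.0229, 0.0829]
orientation: [-179.9, 0.0, -93.4]
force: [2.8, 1.2, 5.9]
opening: 0.0005
gripper_force: 2.6
```

Run:
```python
from h import *
o=ctrl.get_obs();im=ctrl.snapshot("wrist");print(o["clock"],o["tool_pos"],o["orientation"],o["force"])
s=ctrl.snapshot("scene")
cv2.imwrite("pics/m3.png",np.hstack([cv2.resize(im[:,:,::-1],(400,300)),cv2.resize(s[200:320,250:410,::-1],(400,300),interpolation=cv2.INTER_CUBIC)]))
```

```text
5.2 [ 0.49482968 -0.02286644  0.08294989] [-1.79891082e+02  4.10111814e-02 -9.34484184e+01] [2.77039718 1.22933749 5.88742157]
```

View pics/m3.png

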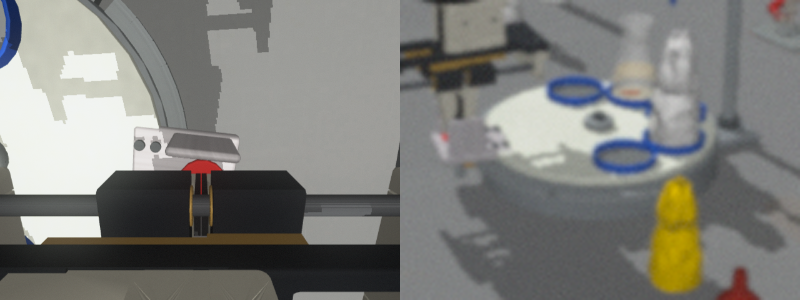

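The wrist pane shows the cheek tilted, from (170,130) to (240,152), with the plunger still under the fingers. Friction has carried the plate with them, so it has turned about 9°. I'll continue along the arc.

Request:
apply_moves(
  targets=[
    {"travel":[-2.9,-0.4,0],"roll":1,"jaw":0},
    {"travel":[-4.3,-0.6,0],"roll":1.5,"jaw":0},
    {"travel":[-5.75,-0.75,0],"roll":2,"jaw":0},
    {"travel":[-5.75,-0.75,0],"roll":2,"jaw":0},
    {"travel":[-5.75,-0.75,0],"roll":2,"jaw":0},
    {"travel":[-5.75,-0.75,0],"roll":2,"jaw":0},
    {"travel":[-4.3,-0.6,0],"roll":1.5,"jaw":0},
    {"travel":[-2.9,-0.4,0],"roll":1,"jaw":0},
    {"travel":[0,0,0],"roll":0,"jaw":0},
  ],
)

```text
clock: 6.2
tool_pos: [0.5057, 0.0132, 0.0829]
orientation: [-179.9, 0.1, -106.4]
force: [1.8, 0.8, 5.6]
opening: 0.0003
gripper_force: 2.5
```

Request:
apply_moves(
  targets=[
    {"travel":[-2.9,-0.4,0],"roll":1,"jaw":0},
    {"travel":[-4.3,-0.6,0],"roll":1.5,"jaw":0},
    {"travel":[-5.75,-0.75,0],"roll":2,"jaw":0},
    {"travel":[-5.75,-0.75,0],"roll":2,"jaw":0},
    {"travel":[-5.75,-0.75,0],"roll":2,"jaw":0},
    {"travel":[-4.3,-0.6,0],"roll":1.5,"jaw":0},
    {"travel":[-2.9,-0.4,0],"roll":1,"jaw":0},
    {"travel":[0,0,0],"roll":0,"jaw":0},
  ],
)

```text
clock: 7.0
tool_pos: [0.5209, 0.041, 0.0829]
orientation: [-179.9, 0.1, -117.4]
force: [2.3, -1.2, 5.4]
opening: 0.0006
gripper_force: 2.5
```

Run:
```python
from h import *
o=ctrl.get_obs();im=ctrl.snapshot("wrist");print(o["clock"],o["tool_pos"],o["orientation"],o["force"])
v=o["tool_pos"][:2]-[.6565,-.0515];print(np.hypot(*v),np.degrees(np.arctan2(v[1],v[0])))
s=ctrl.snapshot("scene")
cv2.imwrite("pics/m4.png",np.hstack([cv2.resize(im[:,:,::-1],(400,300)),cv2.resize(s[200:320,250:410,::-1],(400,300),interpolation=cv2.INTER_CUBIC)]))
```

```text
7.0 [0.52093789 0.04102157 0.08288053] [-1.79927972e+02  6.11517469e-02 -1.17449397e+02] [ 2.3448333  -1.16224059  5.37882086]
0.1641259473357001 145.68633840813825
```

View pics/m4.png

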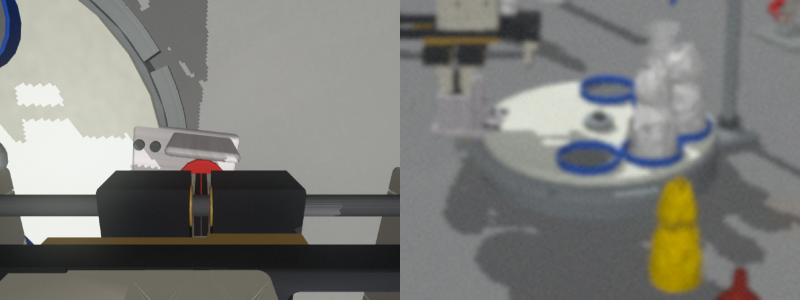

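The plate is following: finger at 145.7°, so the plate is at about -32° to -34°. The wrist pane shows the plunger still under the fingers and a notch at (155,62). I'll go 5° further, raise to let the plunger ride under the ring, then push the cheek until it locks.

Request:
apply_moves(
  targets=[
    {"travel":[-2.9,-0.4,0],"roll":1,"jaw":0},
    {"travel":[-4.3,-0.6,0],"roll":1.5,"jaw":0},
    {"travel":[-4.3,-0.6,0],"roll":1.5,"jaw":0},
    {"travel":[-2.9,-0.4,0],"roll":1,"jaw":0},
    {"travel":[0,0,0],"roll":0,"jaw":0},
    {"travel":[0,0,-8],"roll":0,"jaw":0},
    {"travel":[0,0,-9],"roll":0,"jaw":0},
    {"travel":[0,0,0],"roll":7,"jaw":0},
    {"travel":[0,0,0],"roll":0,"jaw":0},
  ],
)

```text
clock: 8.0
tool_pos: [0.5282, 0.0521, 0.1]
orientation: [180.0, 0.0, -129.6]
force: [-0.3, 0.4, 0.8]
opening: 0.0003
gripper_force: 0.0
```

Run:
```python
from h import *
o=ctrl.get_obs();im=ctrl.snapshot("wrist");print(o["clock"],o["tool_pos"],o["orientation"],o["force"])
v=o["tool_pos"][:2]-[.6565,-.0515];print(np.hypot(*v),np.degrees(np.arctan2(v[1],v[0])))
for c,s in red(im):print(c,s,ray("wrist",c,.065,o))
cv2.imwrite("pics/m5.png",im[:,:,::-1])
```

```text
8.0 [0.52823055 0.0520629  0.09998575] [ 1.79970296e+02  3.02324793e-03 -1.29567433e+02] [-0.26893995  0.44838032  0.8225284 ]
0.1648585014785225 141.0830949055142
[320.2 265.2] [ 287  247   67   64 1508] [0.52198312 0.04223679 0.065     ]
```

View pics/m5.png

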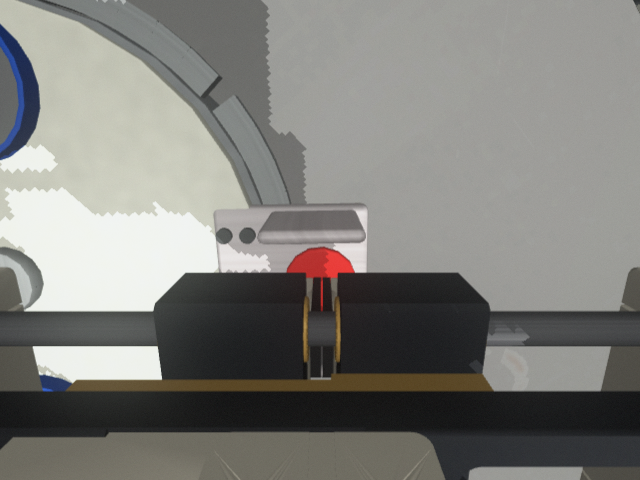

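The fingers are between the cheeks just above the plunger (320,265), and the cheek at (310,225) is parallel to the tool. That puts the plate at about -39°. I'll push the cheek gently until it locks.

Request:
apply_moves(
  targets=[
    {"travel":[-4,0,0],"roll":0,"jaw":0},
    {"travel":[-5,0,0],"roll":0,"jaw":0},
    {"travel":[-5,0,0],"roll":0,"jaw":0},
    {"travel":[-3,0,0],"roll":0,"jaw":0},
    {"travel":[-2,-0.2,0],"roll":0.7,"jaw":0},
    {"travel":[-2,-0.2,0],"roll":0.7,"jaw":0},
    {"travel":[-2,-0.2,0],"roll":0.7,"jaw":0},
    {"travel":[0,0,0],"roll":0,"jaw":0},
  ],
)

```text
clock: 8.85
tool_pos: [0.5439, 0.0694, 0.0994]
orientation: [180.0, -0.0, -131.6]
force: [-0.2, -1.6, -0.9]
opening: 0.0006
gripper_force: 1.1
```

Request:
apply_moves(
  targets=[
    {"travel":[-2,-0.2,0],"roll":0.7,"jaw":0},
    {"travel":[-2,-0.2,0],"roll":0.7,"jaw":0},
    {"travel":[-1,-0.1,0],"roll":0.35,"jaw":0},
    {"travel":[-1,-0.1,0],"roll":0.35,"jaw":0},
    {"travel":[0,0,0],"roll":0,"jaw":0},
  ],
)

```text
clock: 9.35
tool_pos: [0.5487, 0.0739, 0.0996]
orientation: [-180.0, 0.1, -133.6]
force: [-1.3, -0.5, -0.9]
opening: 0.0001
gripper_force: 0.6
```

Request:
apply_moves(
  targets=[
    {"travel":[-1,-0.1,0],"roll":0.35,"jaw":0},
    {"travel":[-1,-0.1,0],"roll":0.35,"jaw":0},
    {"travel":[-1,-0.1,0],"roll":0.35,"jaw":0},
    {"travel":[0,0,0],"roll":0,"jaw":0},
  ],
)

```text
clock: 9.75
tool_pos: [0.5511, 0.0757, 0.0998]
orientation: [-180.0, 0.1, -134.7]
force: [-0.2, -1.0, -0.5]
opening: 0.0008
gripper_force: 0.0
```

Request:
apply_moves(
  targets=[
    {"travel":[-1,-0.1,0],"roll":0.3,"jaw":0},
    {"travel":[-1,-0.1,0],"roll":0,"jaw":0},
    {"travel":[0,0,0],"roll":0,"jaw":0},
  ],
)

```text
clock: 10.05
tool_pos: [0.5522, 0.0766, 0.0996]
orientation: [-180.0, -0.0, -135.0]
force: [-0.6, -1.5, 0.4]
opening: 0.0005
gripper_force: 0.5
```

Request:
apply_moves(
  targets=[
    {"travel":[-1,-0.1,0],"roll":0,"jaw":0},
    {"travel":[-0.5,0,0],"roll":0,"jaw":0},
    {"travel":[0,0,0],"roll":0,"jaw":0},
  ],
)

```text
clock: 10.35
tool_pos: [0.5533, 0.0775, 0.0995]
orientation: [-180.0, -0.0, -135.0]
force: [-0.6, -1.3, 0.4]
opening: 0.0007
gripper_force: 0.8
```

Request:
apply_moves(
  targets=[
    {"travel":[-1,-0.1,0],"roll":0,"jaw":0},
    {"travel":[0,0,0],"roll":0,"jaw":0},
  ],
)

```text
clock: 10.55
tool_pos: [0.5538, 0.0779, 0.0995]
orientation: [180.0, -0.1, -135.0]
force: [-1.6, -3.5, 1.0]
opening: 0.0004
gripper_force: 1.9
```

Request:
apply_moves(
  targets=[
    {"travel":[-1,-0.1,0],"roll":0,"jaw":0},
    {"travel":[0,0,0],"roll":0,"jaw":0},
  ],
)

```text
clock: 10.75
tool_pos: [0.5539, 0.078, 0.0995]
orientation: [180.0, -0.1, -135.0]
force: [-3.5, -5.9, 4.6]
opening: 0.0004
gripper_force: 3.2
```

Run:
```python
from h import *
o=ctrl.get_obs();im=ctrl.snapshot("wrist");print(o["clock"],o["tool_pos"],o["orientation"],o["force"])
for c,s in red(im):print(c,s,ray("wrist",c,.072,o))
cv2.imwrite("pics/m6.png",im[:,:,::-1])
```

```text
10.75 [0.55394628 0.07803026 0.09948027] [ 1.79975415e+02 -1.31395889e-01 -1.34996320e+02] [-3.50144921 -5.89431561  4.64517244]
[321.3 250.6] [ 284  220   75   72 3496] [0.53959826 0.06224591 0.072     ]
```

View pics/m6.png

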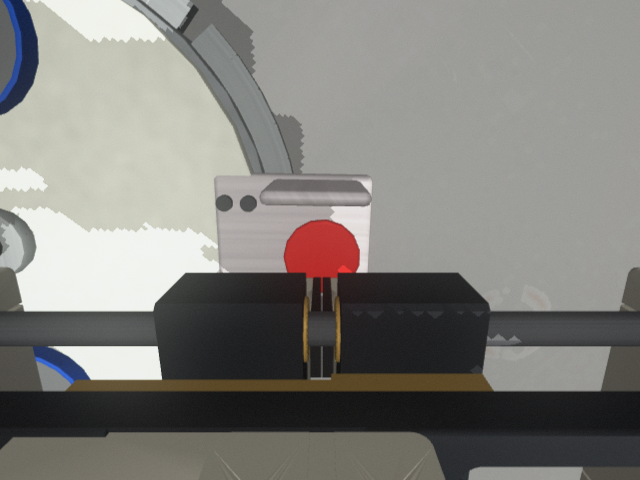

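The plate has stopped with the force rising, and the plunger looks bigger (75 px against 67), so it is up and locked at (321,250), around (0.540, 0.062). I'll back off the cheek and rise clear.

Request:
apply_moves(
  targets=[
    {"travel":[3,0,0],"roll":0,"jaw":0},
    {"travel":[5,0,0],"roll":0,"jaw":0},
    {"travel":[5,0,0],"roll":0,"jaw":0},
    {"travel":[0,0,-15],"roll":0,"jaw":0},
    {"travel":[0,0,-30],"roll":0,"jaw":0},
    {"travel":[0,0,-40],"roll":0,"jaw":0},
    {"travel":[0,30,-20],"roll":0,"jaw":0},
    {"travel":[0,40,0],"roll":0,"jaw":0},
    {"travel":[0,30,0],"roll":0,"jaw":0},
    {"travel":[0,0,0],"roll":0,"jaw":0},
  ],
)

```text
clock: 11.8
tool_pos: [0.4731, 0.142, 0.2052]
orientation: [180.0, 0.1, -134.8]
force: [1.1, 0.8, -1.1]
opening: 0.0003
gripper_force: 0.0
```

Run:
```python
from h import *
o=ctrl.get_obs();print(o["clock"],o["tool_pos"],o["force"])
s=ctrl.snapshot("scene");t=ctrl.snapshot("top")
print([(c,ray("top",c,.072)) for c,_ in red(t)])
z=lambda i:cv2.resize(np.ascontiguousarray(i[:,:,::-1]),(400,300),interpolation=cv2.INTER_CUBIC)
cv2.imwrite("pics/m7.png",np.hstack([z(t[125:305,180:420]),z(s[180:330,240:440])]))
```

```text
11.8 [0.47305282 0.14201276 0.20520639] [ 1.0926357   0.78731458 -1.12170848]
[(array([140.6,  14.6]), array([1.0945775 , 0.26388024, 0.072     ])), (array([446.5, 224.5]), array([ 0.59518561, -0.42249155,  0.072     ])), (array([224.9, 251.9]), array([0.54123596, 0.06725172, 0.072     ]))]
```

View pics/m7.png

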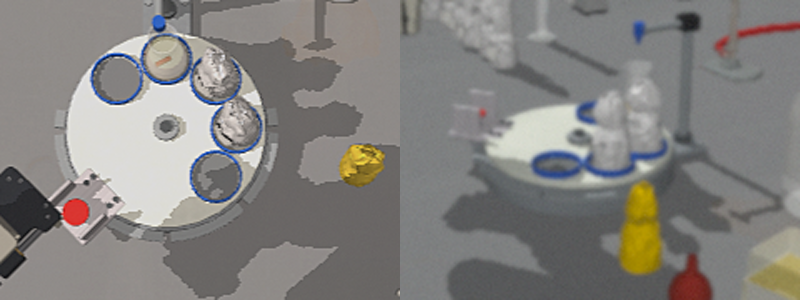

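The broth flask (165,60) is under the nozzle (158,22) and all the flasks are standing. The plunger is at (0.541, 0.067), against an expected (0.540, 0.065), and the gripper is clear. Handing in.

```bash
python3 -c "
from plant import ctrl
print(ctrl.close_job())"
```

```text
the job is handed in; nothing more can be done
None
```

Job handed in at about 12 s: the carousel is turned one hole clockwise and locked, the broth flask is under the nozzle, the flasks are all standing, and the arm is clear.

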